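Check the suction table's mushroom stop button

TASK

Do the daily check of the suction table's stop button: press the mushroom button in until it latches and take the fingers off it so that it stays in by itself, then push its grip bar round clockwise with the fingertips until the latch lets go, and leave the button fully out again. Push it, do not pinch, grip or force it, and leave the flat start button and the jar and brush where they are.

Things in the scene. Friction and masses are not known exactly. Their poses are not given: they have to be found in the camera images.
- stop_station: Aluminium box of the stop button, 110 x 110 x 60 mm, screwed down. Origin: centre of its underside; z up. The grey mushroom button, 60 mm across, stands on its middle, its crown 104 mm above the table when out; its axis is the box's z axis.
- stop_bar (a point): Centre of the top face of the button's grip bar, on the button's axis, 122 mm above the table when out. The bar is a straight upright rib across the whole head: 58 mm long (this point's y axis), 12 mm thick (its x axis), rising 18 mm over the crown, more over the sloping shoulder. The point slides and turns with the button; at rest its axes are the box's.
- start (a joint): How far the start button is pressed, m: 0 out, 0.006 fully in.
- stop_press (a joint): How far the button is pressed in, m: 0 fully out, 0.013 at its hard bottom stop. A light spring pushes it out (2.5 to 4.5 N; the bottom stop is felt as a sharp rise above 6 N; there is no clear bump at the catch). It latches when pressed 10.5 to 13 mm; let go, it comes back a little and stays in at about 0.007.
- stop_twist (a joint): How far the head is turned, rad, clockwise seen from above: 0 at rest, 1.1 at its stop; it does not turn the other way. 1 to 3 N sideways near an end of the bar turns it. A latched button lets go at 0.62 to 0.8 rad and springs out to 0, or rises as soon as fingers that hold it down are raised. Out or in, the untouched head is turned back to 0 by a damped spring (0.015 to 0.03 Nm) in about a second.
- start_top (a point): Top of the start button, a flat round grey cap 32 mm across with a steel collar on a second aluminium box, 100 x 100 x 60 mm; 82 mm above the table. Not to be pressed.
- jar: Closed amber glass jar with a white cap, 56 mm across, 70 mm high, standing loose behind the stop box (on the +x side of it). Origin: centre of its underside.
- brush: Brush, 200 mm long, lying loose between the two boxes, its length along its x axis.
Things that resemble listed ones, but are neither listed nor needed, are in the scene too. What is shaped like the stop_station but green, orange or red is not meant.

How it is judged (in metres and radians):
On the way, in this order (a step that is already met when the one before it is completed fails the run):
1. the button is latched in, untouched and not turned (value of joint stop_press above 0.005 m and value of joint stop_twist below 0.15 rad and contact force between the fingers and stop_twist below 0.3 N), for 0.2 s.
2. the head is turned clockwise until the latch lets go (value of joint stop_twist above 0.3 rad and value of joint stop_press below 0.004 m).
At the end, for the whole second after the job is handed in: After having been latched in (over 5 mm, untouched, for 0.2 s) and then let go by turning it clockwise, the stop button is fully out (within 1.5 mm) and turned back to rest (within 0.1 rad); jar and brush lie within 25 mm of where they were (value of joint stop_press below 0.0015 m and value of joint stop_twist below 0.1 rad and distance of each of jar, brush from where it was at the start of the episode below 0.025 m).
It fails at once if the start button is pressed (over 3 mm) (value of joint start above 0.003 m).
It fails at once if the stop button is pinched or forced (over 35 N of contact) (contact force between the fingers and stop_twist above 35 N).
It fails at once if a loose thing is lifted, knocked over or carried off (distance of any of jar, brush from where it was at the start of the episode above 0.04 m or angle between jar's own z axis and vertical above 0.5 rad).
It also fails if it takes over 43 s, if anything falls off the work surface, if the arm or the gripper's body presses on something with over 40 N, if the wrist force passes 120 N, or if a joint passes its speed limit or range.

ROBOT

A 6-joint arm with a two-finger parallel gripper is mounted at the origin on the work surface. World frame = base frame: x ahead of the robot, y to its left, z up, the work surface at z = 0. Lengths are in mm, angles in rad, forces in N, time in s.
With the tool pointing down it reaches from about 225 to 725 mm from the base axis. Payload 3.1 kg.
Tool frame: the origin (TCP) lies between the finger pads; the fingertips stand robot.finger_overhang ahead of it and the grasp point (between the pads) lies 2 mm behind it (robot.finger_overhang is the distance from the TCP to the fingertips, in mm); z points along the fingers, x is the direction in which the jaws open and shut, and the axes are right-handed (so a half turn about z gives the same grasp; the last joint's range is limited). The gripper opens to 85 mm and grips with 20 to 120 N. Pads are 22 mm wide; open, the fingers measure 114 mm over their backs; the gripper's body (76 mm by 85 mm) begins 54 mm behind the grasp point. The pads swing forward as they close: fully open they stand 13 mm farther back than shut.
Start: joints at [-1.309, 0.048, 0.099, 1.622, 0, 1.443], TCP at [199.486, -485.616, 248.312] pointing down, gripper open.
Joint ranges: [-2.91, 2.91], [-0.99, 1.94], [-1.21, 1.42], [-2.12, 2.29], [-1.49, 1.47], [-3.14, 3.14]. Speed limits (rad/s): [2.79, 2.79, 3.14, 3.14, 3.14, 3.14].

INTERFACE

Orientations are given as [roll, pitch, yaw] about the fixed x, y, z axes, in that order (R = Rz(yaw) Ry(pitch) Rx(roll)).
In Python, from plant import robot, imaging, workorder gives the robot as it stands.
- The arm moves only by the tool arm_command, never from a script. Its arguments are lists of equal length, an entry for each row: "dp": the shift along the tool's x, y, z scaled (see below), a list of three; "angular": the turn, a rotation vector about the tool's x, y, z scaled (see below), a list of three; "fingers": the closure, from -1 (fully open) to 1 (shut), so that 0 is half open. A call has 1 to 5 rows; each row is the pose to reach, as a shift and turn from the pose commanded when the call began, along the tool's axes at that moment, turning the shorter way round; what a row does not reach only later rows make up. The controller multiplies each number of a shift by 0.4 m and each number of a turn by pi rad. A row lasts 1/10 s, in which the tool goes at most 50 mm and 8.59 degrees, less where a joint would pass 70% of its speed; a pose out of reach is approached as far as the arm can. A call with a number of a shift or a turn outside -1 to 1 is refused whole. A call with a gripper value outside its range is refused whole. The fingers move at their own pace and stop on an object; "newtons" is the grip in N (left out, the last holds). Time passes only in rows, so rows that repeat a pose let the fingers close. It gives the time, the measured TCP pose, the force and the opening at its end, in the units of the state.
- robot.read_state(): the state, without advancing time (a new reading comes with each control period).
- imaging.camera(name): name is "side" or "top" or "wrist"; returns the picture (480x640x3 uint8, red, green, blue); there is no depth.
- imaging.get_calibration(name): a dict with "K" (3x3 intrinsics, pixels), "k1" (the pictures are not rectified: a ray, as slopes to the right and down, at radius r is drawn at 1 + k1 r^2 times it, then the intrinsics apply), "rvec" (rotation vector, rad) and "tvec" (3), from world to camera coordinates, as OpenCV has them. Camera axes: x right, y down, z forward; pixel columns grow to the right and rows downward; lengths in mm; the calibration is good to about 2 mm. A picture is of the moment at which its call begins: read the wrist's pose just before it. get_calibration takes no time and is no camera call; for the wrist camera it gives the pose at the moment of the call.
- workorder.job_done(): hands the job in, once; it reports no verdict.
The state is a dict: "t": time; "joint_positions": joint angles; "qvel": joint speeds; "joint_efforts": joint torques, N m; "position": TCP position; "orientation": TCP orientation; "wrist_force": force on the tool from outside, world axes, zero at the start; "moment": the same for the moment, N m; "gripper_width": finger opening in mm.
Only numpy, scipy, OpenCV 4.12 (cv2) and the standard library are available. Lean on these libraries where they do the work, as an engineer would, in place of code of your own. Each camera call takes 0.05 s, during which the arm holds its last target. There are 200 camera calls.

## Working session

There is one attempt and no reset: what is moved stays moved. The work goes in short steps, Python scripts to look and compute and a tool call to move; the robot and the scene stay as the last step left them, time stands still between calls to the robot, and variables do not carry over. Pictures are saved under pics/ and viewed, about 8 in all and at most 12, crops included, and the job is handed in when it is done.

Besides the shell and the picture viewer there is one more tool, called after "Emit:" in YAML: its name, and indented under it one key for each argument. arm_command: Moves the arm, as the interface text tells. Shifts and turns lie within -1 to 1; 1 stands for 0.4 m of shift or pi rad of turn. Its arguments: {"type":"object","properties":{"dp":{"type":"array","items":{"type":"array","items":{"type":"number"}}},"angular":{"type":"array","items":{"type":"array","items":{"type":"number"}}},"fingers":{"type":"array","items":{"type":"number"}},"newtons":{"type":"number"}},"required":["dp","angular","fingers"]}

```bash
mkdir -p pics; ls; python3 - <<'E'
from plant import robot, imaging, workorder
import cv2
print(robot.read_state(), robot.finger_overhang)
for n in ("side","top"):
    im=imaging.camera(n); cv2.imwrite(f"pics/{n}0.png",im[:,:,::-1])
    print(n,imaging.get_calibration(n))
print(imaging.get_calibration("wrist"))
E
```

```text
pics
{'t': 0.0, 'joint_positions': array([-1.30878436e+00,  4.87449491e-02,  9.75897744e-02,  1.62201231e+00,
       -5.99994729e-06,  1.44298334e+00]), 'qvel': array([-4.20281681e-05,  1.93912576e-03,  5.39623132e-04,  6.11749366e-04,
        5.65495718e-05,  1.32014231e-03]), 'joint_efforts': array([ 6.68548346e-04, -3.38781130e+01,  3.20015502e+01,  2.02979537e-02,
       -5.26762463e-06,  6.29204678e-06]), 'position': array([ 199.34329041, -485.05724098,  247.11610452]), 'orientation': array([-3.14129636e+00,  2.35257999e-03, -1.18097101e+00]), 'wrist_force': array([-0.23790864,  0.56232445, -0.81494698]), 'moment': array([0.02653597, 0.0007927 , 0.00114061]), 'gripper_width': 85.19726294854728} 17.0
side {'K': array([[438.46030029,   0.        , 316.58638397],
       [  0.        , 438.46030029, 245.85060044],
       [  0.        ,   0.        ,   1.        ]]), 'k1': -0.08370662220752144, 'rvec': array([ 2.2792202 , -0.38558113,  0.17256995]), 'tvec': array([-465.25553344,  188.36194816,  680.70718739])}
top {'K': array([[543.29970165,   0.        , 329.23355917],
       [  0.        , 543.29970165, 240.01324064],
       [  0.        ,   0.        ,   1.        ]]), 'k1': -0.1698316065909308, 'rvec': array([ 2.11086809, -2.13073709,  0.16694507]), 'tvec': array([  38.99146558,  545.23466269, 1027.69565038])}
{'K': array([[330.36683052,   0.        , 316.44950899],
       [  0.        , 330.36683052, 238.85351508],
       [  0.        ,   0.        ,   1.        ]]), 'k1': -0.060989278689568924, 'rvec': array([-2.37685663,  1.59249113,  0.2648064 ]), 'tvec': array([-524.97560633,  -41.95658614,  380.72764921])}
```

View pics/top0.png

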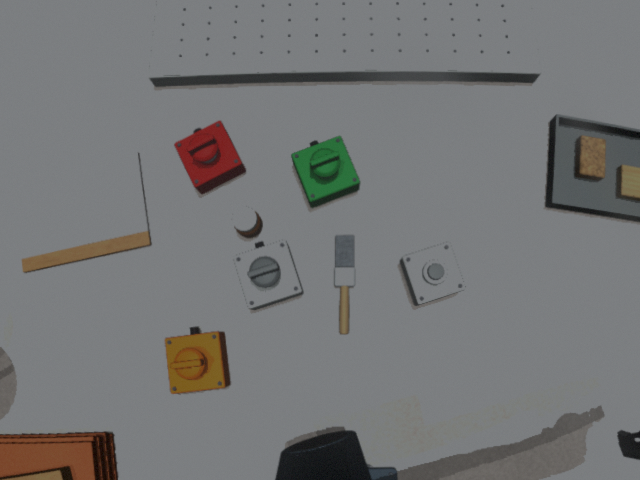

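View pics/side0.png

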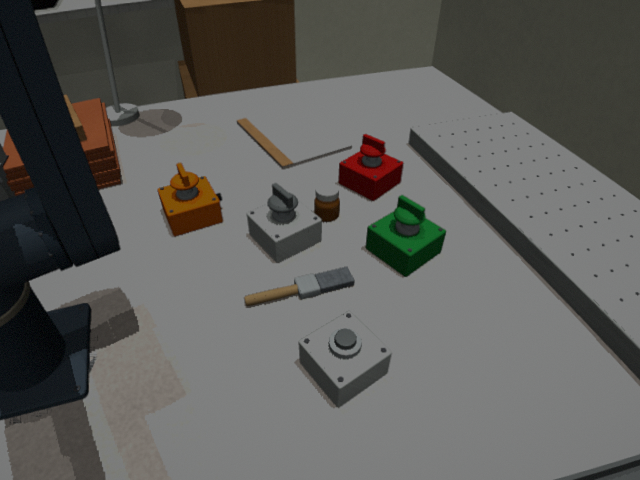

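The top view shows the grey stop station with its button at (264,271). Look-alikes are red (205,150), green (325,162) and orange (190,364), plus the grey start box with its flat button at (434,271). The jar is at (248,221) and the brush at (345,285). In the side view the stop bar is near (283,195). I choose the grey box with the bar, and check it in a close crop.

```bash
python3 - <<'E'
import cv2,numpy as np
a=cv2.imread("pics/top0.png")[200:320,220:320]; b=cv2.imread("pics/side0.png")[165:265,240:350]
a=cv2.resize(a,(400,480),interpolation=cv2.INTER_CUBIC)
b=cv2.resize(b,(400,364),interpolation=cv2.INTER_CUBIC); b=cv2.copyMakeBorder(b,0,116,0,0,0)
cv2.imwrite("pics/crop.png",cv2.convertScaleAbs(np.hstack([a,b]),alpha=1.4))
E
```

```text
(no output)
```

View pics/crop.png

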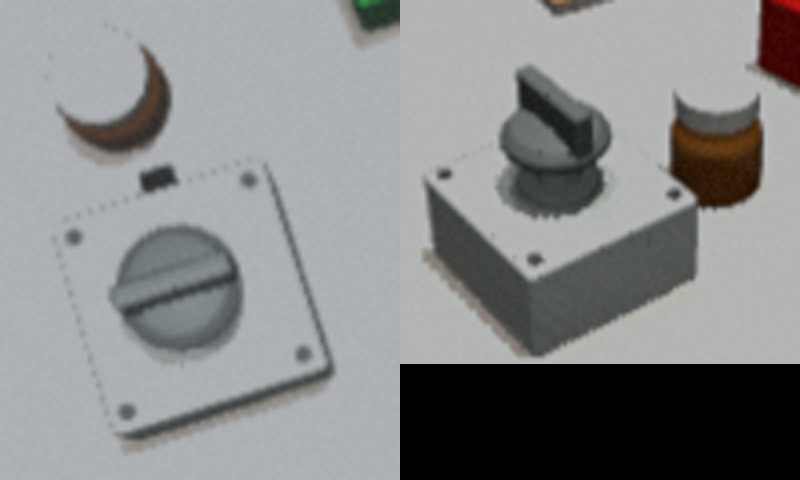

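The crop shows the grey mushroom with an upright bar on the aluminium box, the black gland towards the jar, and no colouring, so the choice is confirmed. The bar top runs from (249,274) to (278,266) in the top view and from (275,184) to (291,197) in the side view.

```bash
cat > h.py <<'E'
import numpy as np,cv2
from plant import robot,imaging,workorder
def und(c,p):
    K=c["K"]; d=np.array([c["k1"],0,0,0.])
    return cv2.undistortPoints(np.array([[p]],float),K,d,criteria=(3,50,1e-10))[0,0]
def tri(obs):
    A=[];b=[]
    for c,p in obs:
        R=cv2.Rodrigues(c["rvec"])[0]; o=-R.T@c["tvec"]; u=und(c,p)
        d=R.T@np.array([u[0],u[1],1]); d/=np.linalg.norm(d); P=np.eye(3)-np.outer(d,d)
        A.append(P);b.append(P@o)
    x=np.linalg.lstsq(np.vstack(A),np.hstack(b),rcond=None)[0]
    return x,[round(float(np.linalg.norm(a@x-q)),1) for a,q in zip(A,b)]
def plane(c,p,z):
    R=cv2.Rodrigues(c["rvec"])[0]; o=-R.T@c["tvec"]; u=und(c,p); d=R.T@np.array([u[0],u[1],1])
    return o+d*(z-o[2])/d[2]
E
python3 - <<'E'
from h import *
np.set_printoptions(precision=1,suppress=True)
T=imaging.get_calibration("top");S=imaging.get_calibration("side")
t=lambda x,y:(220+x/4-.375,200+y/4-.375); s=lambda x,y:(240+(x-400)/3.636-.36,165+y/3.64-.36)
P={}
for n,a,b in [("barL",(117,298),(527,70)),("barR",(232,264),(586,118)),("scA",(74,237),None),("scB",(248,180),(673,194)),("scC",(303,354),(535,259)),("scD",(127,411),(444,174))]:
    print(n, tri([(T,t(*a)),(S,s(*b))]) if b else "", plane(T,t(*a),122 if n[0]=="b" else 60), plane(S,s(*b),122 if n[0]=="b" else 60) if b else "")
sc=np.mean([plane(T,t(*a),60) for a in [(74,237),(248,180),(303,354),(127,411)]],0);print("centre",sc)
l,r=plane(T,t(117,298),122),plane(T,t(232,264),122); print("bar mid",(l+r)/2,np.linalg.norm(l-r),"yaw of y axis",np.arctan2(*(l-r)[1::-1]))
q=[plane(T,t(*a),60) for a in [(74,237),(248,180),(303,354),(127,411)]]
for i,j in [(0,1),(1,2),(3,2),(0,3)]: print(i,j,np.linalg.norm(q[j]-q[i]),np.arctan2(*(q[j]-q[i])[1::-1]))
print("jar cap",plane(T,t(100,75),70),"brush",plane(T,(344,237),10),plane(T,(344,332),10))
E
```

```text
Traceback (most recent call last):
  File "h.py", line 9, in tri
    R=cv2.Rodrigues(c["rvec"])[0]; o=-R.T@c["tvec"]; u=und(c,p)
                                                       ~~~^^^^^
  File "h.py", line 5, in und
    return cv2.undistortPoints(np.array([[p]],float),K,d,criteria=(3,50,1e-10))[0,0]
           ~~~~~~~~~~~~~~~~~~~^^^^^^^^^^^^^^^^^^^^^^^^^^^^^^^^^^^^^^^^^^^^^^^^^
cv2.error: OpenCV(4.12.0) :-1: error: (-5:Bad argument) in function 'undistortPoints'
> Overload resolution failed:
>  - undistortPoints() got an unexpected keyword argument 'criteria'
>  - undistortPoints() got an unexpected keyword argument 'criteria'
```

```bash
sed -i 's/undistortPoints(np.array(\[\[p\]\],float),K,d,criteria=(3,50,1e-10))/undistortPointsIter(np.array([[p]],float),K,d,None,None,(3,50,1e-10))/' h.py
python3 - <<'E'
from h import *
np.set_printoptions(precision=2,suppress=True)
T=imaging.get_calibration("top");S=imaging.get_calibration("side")
t=lambda x,y:(220+x/4-.375,200+y/4-.375); s=lambda x,y:(240+(x-400)/3.636-.36,165+y/3.64-.36)
for n,a,b in [("barL",(117,298),(527,70)),("barR",(232,264),(586,118)),("scB",(248,180),(673,194)),("scC",(303,354),(535,259)),("scD",(127,411),(444,174))]:
    h=122 if n[0]=="b" else 60
    print(n, tri([(T,t(*a)),(S,s(*b))]), plane(T,t(*a),h), plane(S,s(*b),h))
q=[plane(T,t(*a),60) for a in [(74,237),(248,180),(303,354),(127,411)]]
print("centre",np.mean(q,0))
l,r=plane(T,t(117,298),122),plane(T,t(232,264),122); print("bar mid",(l+r)/2,np.linalg.norm(l-r),"dir y",np.arctan2(*(l-r)[1::-1]))
for i,j in [(1,0),(1,2),(2,3),(0,3)]: print(i,j,np.linalg.norm(q[j]-q[i]),np.arctan2(*(q[j]-q[i])[1::-1]))
print("jar cap",plane(T,t(100,75),70),"brush",plane(T,(344,237),10),plane(T,(344,332),10))
E
```

```text
barL (array([470.37, 180.85, 120.8 ]), [0.3, 0.3]) [470.52 180.6  122.  ] [469.69 179.12 122.  ]
barR (array([486.27, 127.54, 121.93]), [0.4, 0.4]) [485.82 127.61 122.  ] [486.7  127.42 122.  ]
scB (array([534.24, 127.28,  60.83]), [1.0, 1.0]) [535.37 127.17  60.  ] [533.56 128.31  60.  ]
scC (array([449.13,  99.92,  60.85]), [0.5, 0.5]) [449.7   99.92  60.  ] [448.85 100.92  60.  ]
scD (array([421.42, 185.39,  60.76]), [1.1, 1.1]) [422.55 185.39  60.  ] [420.48 186.45  60.  ]
centre [478.88 156.34  60.  ]
bar mid [478.17 154.11 122.  ] 55.15874873771803 dir y 1.8518819464653715
1 0 89.99423046958438 1.8810054718754352
1 2 89.89893904821406 -2.8335923617100742
2 3 89.68180345904311 1.8783103775425387
0 3 89.6570918150679 -2.8301099969052794
jar cap [586.87 199.79  70.  ] brush [558.36   4.2   10.  ] [365.1    6.45  10.  ]
```

The station axis is at about (478.5, 155.7) with box yaw 0.308. Heights and the 90 mm screw spacing agree with the text. I shut the fingers and travel there with tool x along the bar (yaw 1.879, last joint near 0).

```bash
cat >> h.py <<'E'
def to(x,y,z,yaw,frm=None):
    s=robot.read_state(); p=s["position"]; w=s["orientation"][2]
    if frm: p=np.array(frm[:3]); w=frm[3]
    R=np.array([[np.cos(w),np.sin(w),0],[np.sin(w),-np.cos(w),0],[0,0,-1]])
    d=R.T@(np.array([x,y,z])-p)/400
    print("t %.2f"%s["t"],"pos",p.round(1),"rpy",s["orientation"].round(3),"F",s["wrist_force"].round(1),"w %.1f"%s["gripper_width"],"-> dp",d.round(4),"ang z",round(-(yaw-w)/np.pi,4))
C=np.array([478.5,155.7]); A=0.308
def loc(u,v,z,th=0):  # box-frame point turned clockwise by th about axis -> x,y,z,yaw
    a=A-th; return (C[0]+u*np.cos(a)-v*np.sin(a),C[1]+u*np.sin(a)+v*np.cos(a),z,1.879-th)
E
```

Emit:
arm_command:
  dp:
    - [-0.305,-0.314,0]
    - [-0.305,-0.314,0]
    - [-0.305,-0.314,0]
    - [-0.305,-0.314,0]
    - [-0.305,-0.314,0]
  angular:
    - [0,0,-0.23]
    - [0,0,-0.23]
    - [0,0,-0.23]
    - [0,0,-0.23]
    - [0,0,-0.23]
  fingers: [1,1,1,1,1]
  newtons: 20

```text
t: 0.6
position: [270.2, -321.9, 248.3]
orientation: [-3.14, 0.0, -0.449]
wrist_force: [-0.1, -0.2, 0.4]
gripper_width: 12.4
```

```bash
python3 -c "
from h import *
to(*loc(0,0,230))"
```

```text
t 0.60 pos [ 270.2 -321.9  248.3] rpy [-3.14   0.    -0.449] F [-0.1 -0.2  0.4] w 12.4 -> dp [-0.0487 -1.3016  0.0457] ang z -0.7409
```

Emit:
arm_command:
  dp:
    - [-0.02,-0.5,0.02]
    - [-0.02,-0.5,0.02]
    - [-0.02,-0.5,0.02]
    - [-0.02,-0.5,0.02]
    - [-0.02,-0.5,0.02]
  angular:
    - [0,0,-0.235]
    - [0,0,-0.235]
    - [0,0,-0.235]
    - [0,0,-0.235]
    - [0,0,-0.235]
  fingers: [1,1,1,1,1]

```text
t: 1.1
position: [351.9, -136.3, 239.8]
orientation: [-3.139, -0.001, 0.296]
wrist_force: [-0.7, -1.0, -0.8]
gripper_width: -0.1
```

```bash
python3 -c "
from h import *
to(*loc(0,0,230))"
```

```text
t 1.10 pos [ 351.9 -136.3  239.8] rpy [-3.139e+00 -1.000e-03  2.960e-01] F [-0.7 -1.  -0.8] w -0.1 -> dp [ 0.5159 -0.6059  0.0245] ang z -0.5038
```

Emit:
arm_command:
  dp:
    - [0.26,-0.3,0.012]
    - [0.26,-0.3,0.012]
    - [0.26,-0.3,0.012]
    - [0.26,-0.3,0.012]
    - [0.26,-0.3,0.012]
  angular:
    - [0,0,-0.235]
    - [0,0,-0.235]
    - [0,0,-0.235]
    - [0,0,-0.235]
    - [0,0,-0.235]
  fingers: [1,1,1,1,1]

```text
t: 1.6
position: [417.5, 4.2, 234.7]
orientation: [-3.14, 0.0, 1.029]
wrist_force: [-0.7, -0.4, 0.0]
gripper_width: 0.3
```

```bash
python3 -c "
from h import *
to(*loc(0,0,210))"
```

```text
t 1.60 pos [417.5   4.2 234.7] rpy [-3.14   0.     1.029] F [-0.7 -0.4  0. ] w 0.3 -> dp [ 0.4031 -0.0646  0.0616] ang z -0.2706
```

Emit:
arm_command:
  dp:
    - [0.403,-0.065,0.06]
    - [0.403,-0.065,0.06]
    - [0.403,-0.065,0.06]
    - [0.403,-0.065,0.06]
    - [0.403,-0.065,0.06]
  angular:
    - [0,0,-0.27]
    - [0,0,-0.27]
    - [0,0,-0.27]
    - [0,0,-0.27]
    - [0,0,-0.27]
  fingers: [1,1,1,1,1]

```text
t: 2.1
position: [479.7, 155.1, 209.6]
orientation: [-3.139, -0.001, 1.778]
wrist_force: [0.1, -0.2, 0.1]
gripper_width: 0.5
```

```bash
python3 -c "
from h import *
to(*loc(0,0,150))
c=imaging.get_calibration('wrist'); im=imaging.camera('wrist')
R=cv2.Rodrigues(c['rvec'])[0]; print('cam',-R.T@c['tvec'])
for p in [(*loc(0,29,122)[:3],),(*loc(0,-29,122)[:3],),(*loc(0,0,122)[:3],)]:
    q=R@np.array(p)+c['tvec']; s=q[:2]/q[2]; s*=1+c['k1']*(s@s); px=c['K'][:2,:2]@s+c['K'][:2,2]; print(px.round(1))
    cv2.circle(im,tuple(int(round(v)) for v in px),2,(255,0,0),-1)
cv2.imwrite('pics/w1.png',im[:,:,::-1])"
```

```text
t 2.10 pos [479.7 155.1 209.6] rpy [-3.139e+00 -1.000e-03  1.778e+00] F [ 0.1 -0.2  0.1] w 0.5 -> dp [ 0.002  -0.0025  0.1491] ang z -0.0321
cam [399.42381562 136.76819623 335.2946846 ]
[361.2 248.5]
[277.7 256.4]
[319.3 252.5]
```

View pics/w1.png

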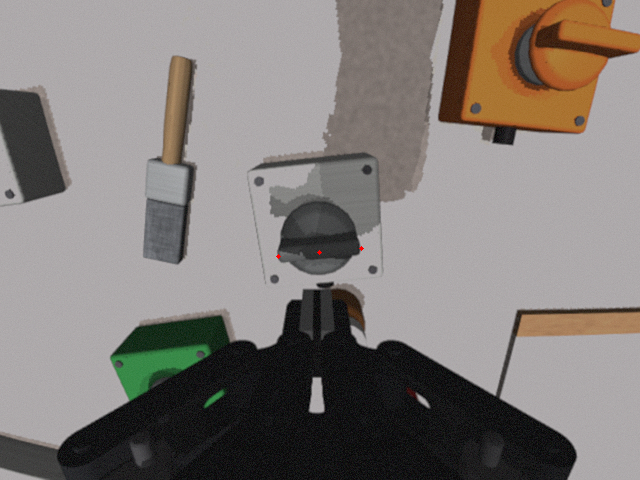

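The wrist view shows the grey button at about (318,247), its bar top from (280,250) to (358,247). My projected marks at (278,256) and (361,248) sit on it within about 2 mm. Shut fingertips are at (318,310), about 15 mm wide. I descend above the bar centre.

Emit:
arm_command:
  dp:
    - [0.002,-0.0025,0.08]
    - [0.002,-0.0025,0.165]
    - [0.002,-0.0025,0.165]
    - [0.002,-0.0025,0.165]
  angular:
    - [0,0,-0.032]
    - [0,0,-0.032]
    - [0,0,-0.032]
    - [0,0,-0.032]
  fingers: [1,1,1,1]

```text
t: 2.55
position: [478.0, 153.0, 145.1]
orientation: [-3.139, -0.0, 1.867]
wrist_force: [-1.0, -0.0, 0.8]
gripper_width: 0.0
```

```bash
python3 -c "
from h import *
to(*loc(0,0,128))"
```

```text
t 2.55 pos [478.  153.  145.1] rpy [-3.139 -0.     1.867] F [-1.  -0.   0.8] w 0.0 -> dp [0.0062 0.0033 0.0428] ang z -0.0039
```

Emit:
arm_command:
  dp:
    - [0.004,0.002,0.01]
    - [0.004,0.002,0.02]
    - [0.004,0.002,0.03]
    - [0.004,0.002,0.03]
    - [0.004,0.002,0.03]
  angular:
    - [0,0,0]
    - [0,0,0]
    - [0,0,0]
    - [0,0,0]
    - [0,0,0]
  fingers: [1,1,1,1,1]

```text
t: 3.05
position: [480.4, 155.3, 134.8]
orientation: [3.138, 0.0, 1.869]
wrist_force: [2.0, 1.2, 4.2]
gripper_width: 0.0
```

Emit:
arm_command:
  dp:
    - [0,0,0.005]
    - [0,0,0.01]
    - [0,0,0.01]
    - [0,0,0.01]
  angular:
    - [0,0,0]
    - [0,0,0]
    - [0,0,0]
    - [0,0,0]
  fingers: [1,1,1,1]

```text
t: 3.45
position: [479.4, 155.1, 129.6]
orientation: [3.141, 0.0, 1.869]
wrist_force: [2.8, 0.3, 3.3]
gripper_width: -0.0
```

Emit:
arm_command:
  dp:
    - [0,0,0.0025]
    - [0,0,0.005]
    - [0,0,0.005]
  angular:
    - [0,0,0]
    - [0,0,0]
    - [0,0,0]
  fingers: [1,1,1]

```text
t: 3.75
position: [479.0, 155.1, 127.3]
orientation: [-3.141, 0.0, 1.869]
wrist_force: [3.6, 0.7, 3.2]
gripper_width: 0.1
```

```bash
python3 -c "
from h import *
to(*loc(0,0,127))"
```

```text
t 3.75 pos [479.  155.1 127.3] rpy [-3.141  0.     1.869] F [3.6 0.7 3.2] w 0.1 -> dp [ 0.0018 -0.0008  0.0007] ang z -0.0033
```

Emit:
arm_command:
  dp:
    - [0,0,0.0025]
    - [0,0,0.0025]
    - [0,0,0.0025]
  angular:
    - [0,0,0]
    - [0,0,0]
    - [0,0,0]
  fingers: [1,1,1]

```text
t: 4.05
position: [479.1, 155.1, 126.5]
orientation: [-3.142, -0.0, 1.869]
wrist_force: [2.0, 0.6, 3.4]
gripper_width: 0.1
```

Emit:
arm_command:
  dp:
    - [0,0,0.0025]
    - [0,0,0.0025]
    - [0,0,0.0025]
  angular:
    - [0,0,0]
    - [0,0,0]
    - [0,0,0]
  fingers: [1,1,1]

```text
t: 4.35
position: [479.2, 155.1, 126.0]
orientation: [3.141, 0.0, 1.869]
wrist_force: [2.1, 0.7, 5.3]
gripper_width: 0.0
```

Emit:
arm_command:
  dp:
    - [0,0,0.002]
    - [0,0,0.002]
    - [0,0,0.002]
  angular:
    - [0,0,0]
    - [0,0,0]
    - [0,0,0]
  fingers: [1,1,1]

```text
t: 4.65
position: [479.3, 155.1, 126.0]
orientation: [3.141, 0.0, 1.869]
wrist_force: [1.1, -0.5, 7.8]
gripper_width: 0.4
```

The bottom stop is felt (7.8 N, z no longer falling). I lift off and check that it stays in.

Emit:
arm_command:
  dp:
    - [0,0,-0.02]
    - [0,0,-0.06]
    - [0,0,-0.1]
    - [0,0,-0.1]
    - [0,0,-0.1]
  angular:
    - [0,0,0]
    - [0,0,0]
    - [0,0,0]
    - [0,0,0]
    - [0,0,0]
  fingers: [1,1,1,1,1]

```text
t: 5.15
position: [478.1, 155.0, 163.7]
orientation: [-3.139, -0.0, 1.869]
wrist_force: [-0.1, 0.2, -0.5]
gripper_width: -0.2
```

```bash
python3 -c "
from h import *
to(*loc(-27,20,165))
a=cv2.imread('pics/side0.png')[165:265,240:350]; b=imaging.camera('side')[165:265,240:350,::-1]
cv2.imwrite('pics/s2.png',cv2.convertScaleAbs(cv2.resize(np.hstack([a,b]),(792,360),interpolation=2),alpha=1.4))"
```

```text
t 5.15 pos [478.1 155.  163.7] rpy [-3.139 -0.     1.869] F [-0.1  0.2 -0.5] w -0.2 -> dp [ 0.0508 -0.0666 -0.0033] ang z -0.0033
```

View pics/s2.png

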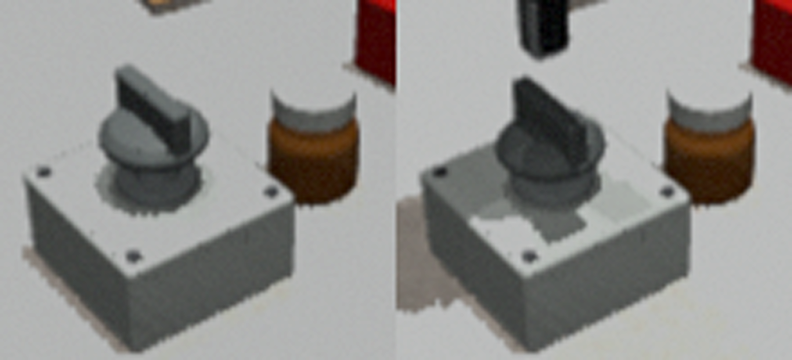

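The bar sits about 11 crop pixels (roughly 3 px, 7 mm) lower than before with the fingers off it and not turned, so it is latched. Next I go down beside the +y end, on the robot side of the bar.

Emit:
arm_command:
  dp:
    - [0.051,-0.067,0]
    - [0.051,-0.067,0]
    - [0.051,-0.067,0.05]
    - [0.051,-0.067,0.099]
    - [0.051,-0.067,0.099]
  angular:
    - [0,0,-0.003]
    - [0,0,-0.003]
    - [0,0,-0.003]
    - [0,0,-0.003]
    - [0,0,-0.003]
  fingers: [1,1,1,1,1]

```text
t: 5.7
position: [444.6, 166.0, 121.0]
orientation: [-3.134, -0.001, 1.878]
wrist_force: [0.9, -0.3, -0.6]
gripper_width: -0.0
```

```bash
python3 -c "
from h import *
to(*loc(-27,20,124))
f=loc(-27,20,124)
for th in [0,.2,.4,.6,.8,.95,1.05]: print(th); to(*loc(-18,20,124,th),frm=f)" | sed 's/pos.*->/->/;1s/^/ /'
```

```text
t 5.70 -> dp [-0.0003  0.0055 -0.0076] ang z -0.0003
0
t 5.70 -> dp [-0.      0.0225  0.    ] ang z -0.0
0.2
t 5.70 -> dp [0.0079 0.0333 0.    ] ang z 0.0637
0.4
t 5.70 -> dp [0.0136 0.0455 0.    ] ang z 0.1273
0.6
t 5.70 -> dp [0.0167 0.0586 0.    ] ang z 0.191
0.8
t 5.70 -> dp [0.0171 0.072  0.    ] ang z 0.2546
0.95
t 5.70 -> dp [0.0157 0.082  0.    ] ang z 0.3024
1.05
t 5.70 -> dp [0.0139 0.0885 0.    ] ang z 0.3342
```

Emit:
arm_command:
  dp:
    - [0,0.01,-0.005]
    - [0,0.01,-0.005]
    - [0,0.01,-0.005]
  angular:
    - [0,0,0]
    - [0,0,0]
    - [0,0,0]
  fingers: [1,1,1]

```text
t: 6.0
position: [452.4, 168.1, 128.4]
orientation: [3.139, 0.0, 1.878]
wrist_force: [-0.5, -0.2, 1.0]
gripper_width: -0.1
```

```bash
python3 -c "
from h import *
to(*loc(-17,20,124))
for th in [.2,.4,.6,.7]: print(th); to(*loc(-17,20,124,th))"
```

```text
t 6.00 pos [452.4 168.1 128.4] rpy [3.139 0.    1.878] F [-0.5 -0.2  1. ] w -0.1 -> dp [0.0007 0.0102 0.011 ] ang z -0.0003
0.2
t 6.00 pos [452.4 168.1 128.4] rpy [3.139 0.    1.878] F [-0.5 -0.2  1. ] w -0.1 -> dp [0.0081 0.021  0.011 ] ang z 0.0633
0.4
t 6.00 pos [452.4 168.1 128.4] rpy [3.139 0.    1.878] F [-0.5 -0.2  1. ] w -0.1 -> dp [0.0133 0.0331 0.011 ] ang z 0.127
0.6
t 6.00 pos [452.4 168.1 128.4] rpy [3.139 0.    1.878] F [-0.5 -0.2  1. ] w -0.1 -> dp [0.0159 0.0459 0.011 ] ang z 0.1906
0.7
t 6.00 pos [452.4 168.1 128.4] rpy [3.139 0.    1.878] F [-0.5 -0.2  1. ] w -0.1 -> dp [0.0163 0.0524 0.011 ] ang z 0.2225
```

Emit:
arm_command:
  dp:
    - [0,0,0.002]
    - [0,0,0.005]
    - [0,0,0.005]
    - [0,0,0.005]
    - [0,0,0.005]
  angular:
    - [0,0,0]
    - [0,0,0]
    - [0,0,0]
    - [0,0,0]
    - [0,0,0]
  fingers: [1,1,1,1,1]

```text
t: 6.5
position: [451.3, 168.0, 125.1]
orientation: [-3.142, -0.0, 1.878]
wrist_force: [0.3, 0.6, -0.5]
gripper_width: -0.2
```

```bash
python3 -c "
from h import *
for th in [0,.2,.4,.6,.7]: print(th); to(*loc(-17,20,124,th))"
```

```text
0
t 6.50 pos [451.3 168.  125.1] rpy [-3.142 -0.     1.878] F [ 0.3  0.6 -0.5] w -0.2 -> dp [0.0002 0.0131 0.0027] ang z -0.0003
0.2
t 6.50 pos [451.3 168.  125.1] rpy [-3.142 -0.     1.878] F [ 0.3  0.6 -0.5] w -0.2 -> dp [0.0076 0.0239 0.0027] ang z 0.0634
0.4
t 6.50 pos [451.3 168.  125.1] rpy [-3.142 -0.     1.878] F [ 0.3  0.6 -0.5] w -0.2 -> dp [0.0128 0.0359 0.0027] ang z 0.127
0.6
t 6.50 pos [451.3 168.  125.1] rpy [-3.142 -0.     1.878] F [ 0.3  0.6 -0.5] w -0.2 -> dp [0.0155 0.0488 0.0027] ang z 0.1907
0.7
t 6.50 pos [451.3 168.  125.1] rpy [-3.142 -0.     1.878] F [ 0.3  0.6 -0.5] w -0.2 -> dp [0.0158 0.0553 0.0027] ang z 0.2225
```

Emit:
arm_command:
  dp:
    - [0,0.013,0.002]
    - [0.0076,0.024,0.002]
    - [0.0105,0.03,0.002]
    - [0.013,0.036,0.002]
    - [0.013,0.036,0.002]
  angular:
    - [0,0,0]
    - [0,0,0.063]
    - [0,0,0.095]
    - [0,0,0.127]
    - [0,0,0.127]
  fingers: [1,1,1,1,1]

```text
t: 7.0
position: [463.5, 177.5, 124.1]
orientation: [-3.141, 0.0, 1.48]
wrist_force: [-0.5, -0.6, 0.8]
gripper_width: -0.0
```

```bash
python3 -c "
from h import *
for th in [.4,.6,.8,.9]: print(th); to(*loc(-17,20,124,th))"
```

```text
0.4
t 7.00 pos [463.5 177.5 124.1] rpy [-3.141  0.     1.48 ] F [-0.5 -0.6  0.8] w -0.0 -> dp [-0.0008 -0.0002  0.0004] ang z 0.0002
0.6
t 7.00 pos [463.5 177.5 124.1] rpy [-3.141  0.     1.48 ] F [-0.5 -0.6  0.8] w -0.0 -> dp [0.0067 0.0106 0.0004] ang z 0.0639
0.8
t 7.00 pos [463.5 177.5 124.1] rpy [-3.141  0.     1.48 ] F [-0.5 -0.6  0.8] w -0.0 -> dp [0.0118 0.0226 0.0004] ang z 0.1275
0.9
t 7.00 pos [463.5 177.5 124.1] rpy [-3.141  0.     1.48 ] F [-0.5 -0.6  0.8] w -0.0 -> dp [0.0135 0.029  0.0004] ang z 0.1593
```

Emit:
arm_command:
  dp:
    - [0.0067,0.0106,0]
    - [0.0105,0.019,0]
    - [0.0135,0.029,0]
    - [0.0135,0.029,0]
    - [0.0135,0.029,0]
  angular:
    - [0,0,0.064]
    - [0,0,0.11]
    - [0,0,0.16]
    - [0,0,0.16]
    - [0,0,0.16]
  fingers: [1,1,1,1,1]

```text
t: 7.5
position: [475.6, 182.0, 124.4]
orientation: [-3.141, -0.001, 0.979]
wrist_force: [-2.1, 1.5, 1.1]
gripper_width: 0.0
```

```bash
python3 -c "
from h import *
for th in [.9,1.0]: print(th); to(*loc(-17,20,124,th))
a=cv2.imread('pics/side0.png')[165:265,240:350]; b=imaging.camera('side')[165:265,240:350,::-1]
cv2.imwrite('pics/s3.png',cv2.convertScaleAbs(cv2.resize(np.hstack([a,b]),(792,360),interpolation=2),alpha=1.4))"
```

```text
0.9
t 7.50 pos [475.6 182.  124.4] rpy [-3.141e+00 -1.000e-03  9.790e-01] F [-2.1  1.5  1.1] w 0.0 -> dp [-0.0005  0.0003  0.001 ] ang z -0.0
1.0
t 7.50 pos [475.6 182.  124.4] rpy [-3.141e+00 -1.000e-03  9.790e-01] F [-2.1  1.5  1.1] w 0.0 -> dp [0.0035 0.0055 0.001 ] ang z 0.0318
```

View pics/s3.png

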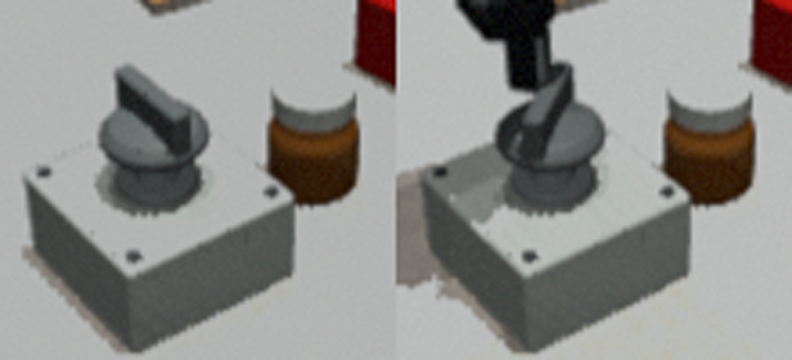

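The head has turned about 0.9 rad and its rim is back at the "out" height, so the latch has let go. I back off and lift clear.

Emit:
arm_command:
  dp:
    - [0,-0.03,0]
    - [0,-0.075,-0.01]
    - [0,-0.075,-0.06]
    - [0,-0.075,-0.15]
    - [0,-0.075,-0.2]
  angular:
    - [0,0,0]
    - [0,0,0]
    - [0,0,0]
    - [0,0,0]
    - [0,0,0]
  fingers: [1,1,1,1,1]

```text
t: 8.05
position: [450.0, 199.3, 207.0]
orientation: [3.14, -0.002, 0.979]
wrist_force: [0.2, 0.1, 0.5]
gripper_width: -0.0
```

Emit:
arm_command:
  dp:
    - [0,0,0]
    - [0,0,0]
    - [0,0,0]
    - [0,0,0]
    - [0,0,0]
  angular:
    - [0,0,0]
    - [0,0,0]
    - [0,0,0]
    - [0,0,0]
    - [0,0,0]
  fingers: [1,1,1,1,1]

```text
t: 8.55
position: [449.9, 198.2, 202.9]
orientation: [-3.14, 0.002, 0.977]
wrist_force: [-0.2, 0.3, -0.1]
gripper_width: 0.2
```

Emit:
arm_command:
  dp:
    - [0,0,0]
    - [0,0,0]
    - [0,0,0]
    - [0,0,0]
    - [0,0,0]
  angular:
    - [0,0,0]
    - [0,0,0]
    - [0,0,0]
    - [0,0,0]
    - [0,0,0]
  fingers: [1,1,1,1,1]

```text
t: 9.05
position: [450.7, 198.4, 204.4]
orientation: [3.141, -0.0, 0.976]
wrist_force: [-0.1, -0.3, -0.0]
gripper_width: -0.5
```

Emit:
arm_command:
  dp:
    - [0,0,0]
    - [0,0,0]
    - [0,0,0]
    - [0,0,0]
    - [0,0,0]
  angular:
    - [0,0,0]
    - [0,0,0]
    - [0,0,0]
    - [0,0,0]
    - [0,0,0]
  fingers: [1,1,1,1,1]

```text
t: 9.55
position: [450.6, 198.4, 204.3]
orientation: [3.142, 0.0, 0.976]
wrist_force: [0.7, 0.1, 0.1]
gripper_width: -0.2
```

```bash
python3 -c "
from h import *
print(robot.read_state()['t'])
a=cv2.imread('pics/side0.png')[165:310,230:360]; b=imaging.camera('side')[165:310,230:360,::-1]
cv2.imwrite('pics/s4.png',cv2.convertScaleAbs(cv2.resize(np.hstack([a,b]),(790,440),interpolation=2),alpha=1.4))
print('mean abs diff jar',np.abs(a.astype(int)-b)[20:60,80:115].mean(),'brush',np.abs(a.astype(int)-b)[100:145].mean())"
```

```text
9.55
mean abs diff jar 2.6635714285714287 brush 2.645925925925926
```

View pics/s4.png

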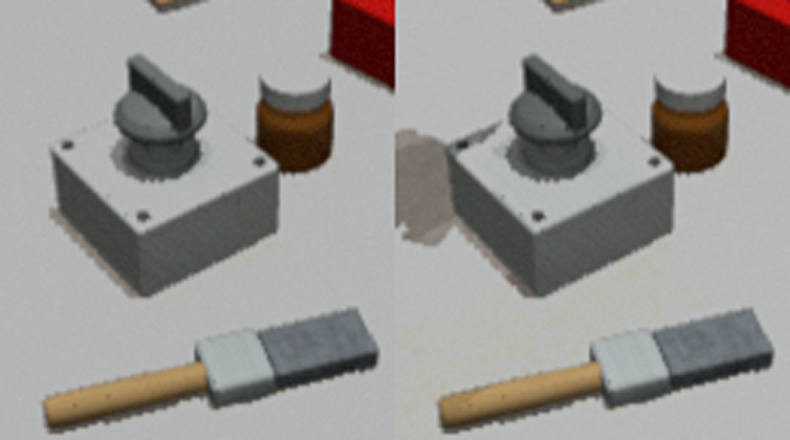

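The button is back out with its bar at rest, the same as in the first picture. The jar and brush have not moved.

```bash
python3 -c "
from plant import workorder
print(workorder.job_done())"
```

```text
the job is handed in; nothing more can be done
None
```

The stop-button check is done and handed in at about 9.6 s.

- **Latching:** I pressed the grey button with shut fingertips to its bottom stop, felt at 7.8 N, and lifted off. The side picture then showed it staying in by itself, about 7 mm down and not turned.
- **Release:** I pushed the +y end of the bar clockwise by about 0.9 rad, with about 2.6 N sideways at the end of the push. A picture at that point showed the head risen back to its out height, so I backed off and lifted clear.
- **Last checks:** The final side picture matches the first one: button fully out, bar at rest, jar and brush not moved. I kept well away from the start button.
- **Disagreement:** Measured tool height swung a few mm (121 to 128 mm) while settling beside the bar. I let it settle before pushing. No other check failed.

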